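# Lean the rinsed grid panel on the drying rack

### The arm

A 6-joint arm with a two-finger parallel gripper is mounted at the origin on the work surface. World frame = base frame: x ahead of the robot, y to its left, z up, the work surface at z = 0. Lengths are in m, angles in rad, forces in N, time in s.
With the tool pointing down it reaches from about 0.35 to 0.775 m from the base axis. Payload 5.5 kg.
Tool frame: the origin (TCP) lies midway between the tips of the shut fingers; the grasp point (between the pads) lies grip_point_offset behind it (grip_point_offset is the distance from the TCP to the grasp point, in m); z points along the fingers, y is the direction in which the jaws open and shut (so a half turn about z gives the same grasp; the last joint's range is limited). The gripper opens to 85 mm and grips with 20 to 120 N. Pads are 22 mm wide; open, the fingers measure 114 mm over their backs; the gripper's body (76 mm by 85 mm) begins 54 mm behind the grasp point. The pads swing forward as they close: fully open they stand 13 mm farther back than shut.
Start: joints at [-1.473, 0.313, 0.046, 1.304, 0, 1.431], TCP at [0.135, -0.559, 0.231] pointing down, gripper open.
Joint ranges: [-2.76, 2.76], [-0.86, 1.69], [-1.03, 1.26], [-2.2, 2.34], [-1.47, 1.5], [-3.14, 3.14]. Speed limits (rad/s): [2.57, 2.57, 3.14, 3.14, 3.14, 3.14].

### API

Orientations are given as a unit quaternion [w, x, y, z].
In Python, from workcell import * gives the robot as it stands.
- The arm moves only by the tool send_rows, never from a script. Its argument "series" is one flat list of numbers, 7 for each row, row after row: the shift along the tool's x, y, z in cm, then the turn, a rotation vector about the tool's x, y, z in degrees, then the opening, from 0 (shut) to 1 (fully open). A call has 1 to 10 rows; each row is the pose to reach, as a shift and turn from the pose commanded when the call began, along the tool's axes at that moment; what a row does not reach only later rows make up. A row lasts 1/12 s, in which the tool goes at most 41.7 mm and 7.16 degrees, less where a joint would pass 70% of its speed; a pose out of reach is approached as far as the arm can. A call with a gripper value outside its range is refused whole. The fingers move at their own pace and stop on an object; "newtons" is the grip in N (left out, the last holds). Time passes only in rows, so rows that repeat a pose let the fingers close. It gives the time, the measured TCP pose, the force and the opening at its end, in the units of the state.
- get_state(): the state, without advancing time (a new reading comes with each control period).
- read_camera(name): name is "scene" or "top" or "wrist"; returns the picture (384x512x3 uint8, blue, green, red); there is no depth.
- camera_info(name): a dict with "K" (3x3 intrinsics, pixels), "xyz" and "attitude" of the camera in the world. Camera axes: x right, y down, z forward; pixel columns grow to the right and rows downward; lengths in m; the calibration is good to about 2 mm. A picture is of the moment at which its call begins: read the wrist's pose just before it. camera_info takes no time and is no camera call; for the wrist camera it gives the pose at the moment of the call.
- hand_in(): hands the job in, once; it reports no verdict.
Trained networks look in the newest picture that a camera, given by its name, has taken for a name from the list of things; names that differ only in an ending like _2 or _b are one class to them, and where a whole thing is asked for, a point or a joint stands for the part that bears it (a point fixed in the world has none). Each returns a list of dicts, best first, with "p" (0 to 1); they miss things now and then, are a little off and sometimes report something else, mostly with a low value. They report only what shows in the picture. A call takes as long as a camera call. They do not tell look-alikes from the thing itself.
- silhouettes(camera, label): "pixels" (384x512 bool, what is visible of it) and "box" ([left, top, width, height] in pixels, round what is visible of it).
The state is a dict: "clock": time; "joint_pos": joint angles; "qvel": joint speeds; "tau": joint torques, N m; "tcp_pos": TCP position; "orientation": TCP orientation; "wrist_force": force on the tool from outside, world axes, zero at the start; "ft_torque": the same for the moment, N m; "finger_gap": finger opening in m.
Only numpy, scipy, OpenCV 4.12 (cv2) and the standard library are available. Lean on these libraries where they do the work, as an engineer would, in place of code of your own. Each camera call takes 0.05 s, during which the arm holds its last target. There are 200 camera calls.

### The job

Take the rinsed panel with the square openings out of the grey holder and lean it on the drying rack to drain: its whole lower edge on the black rubber strip, its back against the steel bar, tilted about 20 degrees from upright, let go and staying put. Lift it clear before carrying it, set it down rather than drop it, and leave the plain solid panel standing in the holder.

Things in the scene. Friction and masses are not known exactly. Their poses are not given: they have to be found in the camera images.
- grid_panel: White plastic panel 8 mm thick (x), 100 wide (y), 160 tall (z), about 0.11 kg: four by five square openings of 15 mm, above them a solid band 45 mm tall to pinch it by. Origin: middle of its lower edge; x is normal to its faces, z points up along it; front and back alike. It starts upright in one of the holder's two slots.
- solid_panel: White plastic panel without openings, 8 mm thick (x), 100 wide (y), 120 tall (z), upright in the holder's other slot, in line with the grid panel, edge to edge with a gap of 15 mm. Origin: middle of its lower edge, axes as for the grid panel. It is to stay there.
- holder: Grey fixed holder, base 80 mm (x) by 240 mm (y). Its two slots lie end to end along y, centred at y = -57.5 and +57.5 mm, each 12 mm wide; slot floor 6 mm, slot walls' tops 30 mm above the table. Origin on the table under its middle, z up.
- rack: Fixed aluminium base 150 x 170 mm, 8 mm thick. Origin on the table under the middle of its rubber strip: 30 mm deep (x), 160 long (y), top at z = 11 mm. A steel bar, 10 mm thick, 156 long, runs along y at x = -38, z = 89 mm (robot's side). A panel on mid-strip leaning on it tilts 20 degrees, top towards -x (the robot), touched by the bar 85 mm up from its lower edge.
There are look-alikes about, which are no part of the job. Leave any blue or red look-alike of the grid_panel alone.

How it is judged:
By the outcome, as a careful person would: the job done as asked, in the order asked, and still so for the second after the job is handed in, with the robot touching nothing.
It also fails if it takes over 48 s, if anything falls off the work surface, if the arm or the gripper's body presses on something with over 40 N, if the wrist force passes 120 N, or if a joint passes its speed limit or range.

## Working session

There is one attempt and no reset: what is moved stays moved. The work goes in short steps, Python scripts to look and compute and a tool call to move; the robot and the scene stay as the last step left them, time stands still between calls to the robot, and variables do not carry over. Pictures are saved under pics/ and viewed, about 8 in all and at most 12, crops included, and the job is handed in when it is done.

Besides the shell and the picture viewer there is one more tool, called after "Call:" as name(argument=value, ...) on one line, values as JSON. send_rows: Moves the arm, as the interface text tells. Its arguments: {"type":"object","properties":{"series":{"type":"array"},"newtons":{"type":"number"}},"required":["series"]}

```bash
ls; mkdir -p pics
python3 - <<'E'
from workcell import *
import cv2,numpy as np
s=get_state();print({k:np.round(v,3).tolist() for k,v in s.items()})
try: print(grip_point_offset)
except Exception as e: print(e)
a=read_camera("scene");b=read_camera("top")
cv2.imwrite("pics/a.png",a);cv2.imwrite("pics/b.png",b)
cv2.imwrite("pics/ab.png",cv2.resize(np.hstack([a,b]),(800,300)))
for c in("scene","top","wrist"):
  print(c,{k:np.round(v,4).tolist() for k,v in camera_info(c).items()})
for c in("scene","top"):
 for l in("grid_panel","solid_panel","holder","rack"):
  for r in silhouettes(c,l): print(c,l,round(r["p"],2),r["box"],int(r["pixels"].sum()))
E
```

```text
pics
{'clock': 0.0, 'joint_pos': [-1.473, 0.314, 0.045, 1.304, 0.0, 1.431], 'qvel': [0.001, -0.002, 0.0, 0.001, 0.001, 0.002], 'tau': [-0.001, -48.063, 29.853, 0.019, -0.0, 0.0], 'tcp_pos': [0.135, -0.558, 0.23], 'orientation': [-0.001, 0.993, 0.119, 0.0], 'wrist_force': [0.259, 0.005, -0.548], 'ft_torque': [-0.015, 0.001, -0.034], 'finger_gap': 0.085}
0.0187
scene {'K': [[379.5916, 0.0, 257.5635], [0.0, 379.5916, 190.8567], [0.0, 0.0, 1.0]], 'xyz': [1.1414, 0.3267, 0.5641], 'attitude': [-0.2311, 0.4585, 0.7639, -0.391]}
top {'K': [[447.2471, 0.0, 261.3341], [0.0, 447.2471, 201.9753], [0.0, 0.0, 1.0]], 'xyz': [0.3617, 0.0131, 0.9576], 'attitude': [-0.0377, 0.711, -0.6999, 0.0577]}
wrist {'K': [[286.9276, 0.0, 255.0154], [0.0, 286.9276, 189.6275], [0.0, 0.0, 1.0]], 'xyz': [0.2053, -0.5424, 0.3739], 'attitude': [0.1117, 0.7781, -0.6117, -0.0895]}
scene grid_panel 0.93 [223.6, 100.5, 21.4, 63.7] 1011
scene grid_panel 0.87 [183.0, 122.7, 37.5, 57.2] 1633
scene grid_panel 0.59 [106.7, 138.8, 42.0, 74.7] 2151
scene solid_panel 0.81 [144.3, 126.7, 40.4, 52.0] 1142
scene holder 0.73 [147.3, 161.1, 82.5, 34.7] 1380
scene rack 0.77 [297.1, 175.7, 86.1, 69.4] 3724
scene rack 0.27 [148.7, 159.3, 81.7, 38.9] 1380
top grid_panel 0.81 [382.4, 89.1, 30.9, 69.4] 1486
top grid_panel 0.72 [321.2, 183.4, 64.7, 19.0] 764
top grid_panel 0.62 [326.9, 234.0, 29.2, 58.8] 1175
top solid_panel 0.68 [370.9, 184.0, 65.1, 18.1] 646
top holder 0.72 [309.5, 177.5, 113.6, 40.9] 2690
top rack 0.94 [124.8, 172.5, 97.2, 82.4] 5825
```

Run:
```python
import cv2,numpy as np
a=cv2.imread("pics/a.png");b=cv2.imread("pics/b.png")
A=cv2.resize(a[80:280,90:400],(800,516));cv2.imwrite("pics/c1.png",A)
B=cv2.resize(b[70:310,110:450],(800,565),interpolation=cv2.INTER_CUBIC);cv2.imwrite("pics/c2.png",B)
```

```text
(no output)
```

View pics/c1.png

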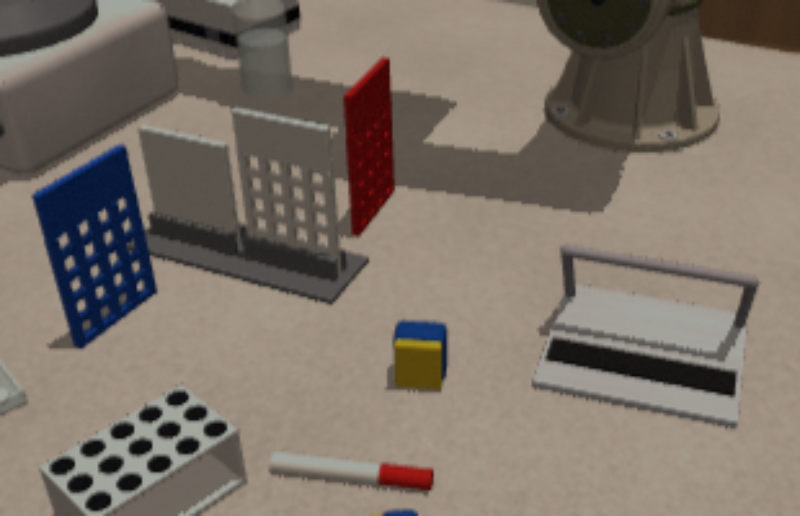

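View pics/c2.png

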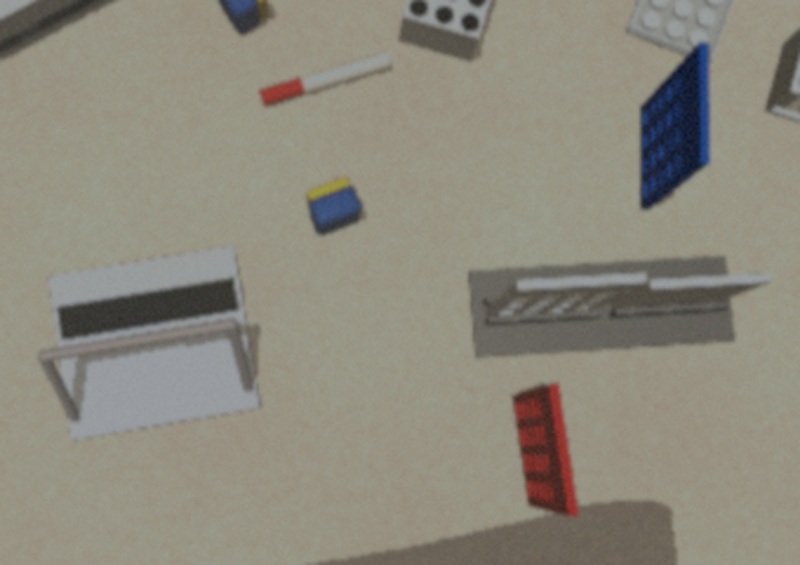

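The scene view shows three candidates. The blue panel is at about (127,175) in the full scene image, the red one at about (233,132), and the white one with openings at (202,150), standing in the grey holder beside the shorter solid panel at (163,152). The white one fits: white, in the holder slot on the +y side, taller, with 4x5 openings, as the enlarged crops confirm. In the top view its upper edge is at about (357,187), and the rack is at (173,213).

```bash
cat > h.py <<'E'
import numpy as np,cv2
from scipy.spatial.transform import Rotation as R
from scipy.optimize import least_squares
from workcell import *
def rot(q): return R.from_quat(q,scalar_first=True)
def proj(ci,P):
    p=rot(ci["attitude"]).inv().apply(np.atleast_2d(P)-ci["xyz"]);p=p@np.array(ci["K"]).T
    return p[:,:2]/p[:,2:]
def fit(obs,x0):
    """obs: list of (caminfo, local pts Nx3, px Nx2); pose x,y,yaw on the table"""
    def f(v):
        return np.concatenate([(proj(ci,R.from_euler('z',v[2]).apply(L)+[v[0],v[1],0])-px).ravel() for ci,L,px in obs])
    s=least_squares(f,x0,loss='soft_l1');return s.x,np.round(f(s.x),1)
def move(p,Rt):
    s=get_state();r=rot(s["orientation"])
    print("clock",round(s["clock"],2),"tcp",np.round(s["tcp_pos"],4),"shift cm",np.round(r.inv().apply(np.array(p)-s["tcp_pos"])*100,2),"rotvec deg",np.round(np.degrees((r.inv()*Rt).as_rotvec()),2))
E
python3 - <<'E'
from h import *
T=camera_info("top");S=camera_info("scene")
ct=lambda l:np.array(l)/(800/340.)+[110,70]
cs=lambda l:np.array(l)/(800/310.)+[90,80]
# holder base corners, grid panel top edge (front +x face = upper in top view)
H=[(T,np.array([[.04,.12,.003],[.04,-.12,.003],[-.04,-.12,.003],[-.04,.12,.003]]),ct([(470,272),(725,257),(734,341),(476,356)]))]
print("holder base top",fit(H,[.4,-.15,0]))
G=[(T,np.array([[.004,.05,.166],[.004,-.05,.166],[-.004,.05,.166],[-.004,-.05,.166]]),ct([(518,280),(645,273),(519,293),(646,285)]))]
print("grid top",fit(G,[.4,-.15,0]))
G2=[(S,np.array([[.004,.05,.166],[.004,-.05,.166]]),cs([(330,131),(234,114)]))]
print("grid both",fit(G+G2,[.4,-.15,0]))
K=[(T,np.array([[.015,.08,.011],[.015,-.08,.011],[-.015,-.08,.011],[-.015,.08,.011]]),ct([(58,309),(235,280),(238,308),(62,338)]))]
print("rack top",fit(K,[.4,.2,0]))
K2=[(S,np.array([[.015,.08,.011],[.015,-.08,.011],[-.015,-.08,.011],[-.015,.08,.011]]),cs([(734,394),(547,361),(550,342),(736,371)])),
 (S,np.array([[-.038,.078,.094],[-.038,-.078,.094]]),cs([(754,282),(563,249)]))]
print("rack both",fit(K+K2,[.4,.2,0]))
print("red top corners at .16:",)
for u in ct([(557,385),(577,515)]):
  d=rot(T["attitude"]).apply(np.linalg.solve(T["K"],[*u,1]));print(np.round(T["xyz"]+d*(.16-T["xyz"][2])/d[2],3))
E
```

```text
holder base top (array([ 0.4996177 , -0.23992418,  0.07572444]), array([-0.3, -0.5,  0.1, -0.3,  0.2,  0.3, -0. ,  0.4]))
grid top (array([ 0.49397715, -0.18185827,  0.07857775]), array([-0.4,  0.6,  0.4,  0.3, -0.4, -0.5,  0.4, -0.4]))
grid both (array([ 0.49374616, -0.18107651,  0.08044783]), array([-0.8,  0.8, -0. ,  0.4, -0.9, -0.4,  0. , -0.4, -1.7, -0.8, -1.4,
       -1.7]))
rack top (array([0.488861  , 0.17449771, 0.18464359]), array([-0.1, -0.8, -0.5, -0.8,  0.4,  1. ,  0.1,  0.7]))
rack both (array([0.49021157, 0.17607199, 0.1964334 ]), array([-0.8, -1. , -1.4, -1.9, -0.3, -0.1, -0.4,  0.5, -0.4, -0. , -1.2,
       -1. ,  0.3, -1.7, -0.4,  0.1, -0.9, -2. ,  0.6, -0.7]))
red top corners at .16:
[ 0.416 -0.163  0.16 ]
[ 0.318 -0.177  0.16 ]
```

```bash
cat >> h.py <<'E'
def tool(yaw,tilt=0):
    "tool y = panel x, tool z = -panel z; tilt = top towards -x"
    P=R.from_euler('z',yaw)*R.from_euler('y',-tilt)
    return P*R.from_matrix(np.array([[0,1,0],[1,0,0],[0,0,-1.]]))
E
python3 - <<'E'
from h import *
s=get_state();print(rot(s["orientation"]).as_matrix().round(2))
move([.4945,-.182,.26],tool(.078))
E
```

```text
[[ 0.97  0.24 -0.  ]
 [ 0.24 -0.97 -0.  ]
 [-0.    0.   -1.  ]]
clock 0.5 tcp [ 0.1354 -0.5588  0.2313] shift cm [ 43.77 -28.17  -2.87] rotvec deg [ -0.     0.   -80.85]
```

Call:
send_rows(series=[2,-1,-3,0,0,-6,0.6,6,-4,-3,0,0,-12,0.6,10,-6.5,-3,0,0,-19,0.6,14,-9,-3,0,0,-26,0.6,18,-11.5,-3,0,0,-33,0.6,22,-14,-3,0,0,-40,0.6,26,-16.7,-3,0,0,-47,0.6,30,-19.3,-3,0,0,-54,0.6,34,-22,-3,0,0,-61,0.6,37,-24,-3,0,0,-67,0.6])

```text
clock: 1.33
tcp_pos: [0.4098, -0.269, 0.2617]
orientation: [0.001, 0.761, 0.649, 0.0]
wrist_force: [0.6, -0.8, -0.5]
finger_gap: 0.0513
```

Run:
```python
from h import *
move([.4945,-.182,.26],tool(.078));print(get_state()["joint_pos"])
```

```text
clock 1.33 tcp [ 0.4098 -0.269   0.2617] shift cm [9.93 7.   0.16] rotvec deg [  0.04   0.04 -13.52]
[-7.44818639e-01  1.39912100e-01 -1.02391769e-01  1.32749152e+00
 -8.19793710e-05  9.83862686e-01]
```

Call:
send_rows(series=[3.2,2.3,0,0,0,-7,0.6,6.5,4.6,0,0,0,-13.85,0.6,6.5,4.6,0,0,0,-13.85,0.6,6.5,4.6,0,0,0,-13.85,0.6,6.5,4.6,0,0,0,-13.85,0.6])

```text
clock: 1.75
tcp_pos: [0.4645, -0.214, 0.2612]
orientation: [-0.0, 0.679, 0.734, -0.0]
wrist_force: [-0.4, 0.7, -0.1]
finger_gap: 0.051
```

Run:
```python
from h import *
W=None
w=camera_info("wrist");im=read_camera("wrist");cv2.imwrite("pics/w1.png",im)
for l in("grid_panel","solid_panel"):
  for r in silhouettes("wrist",l): print(l,round(r["p"],2),r["box"])
move([.4945,-.182,.26],tool(.078))
L=np.array([[.004,.05,.166],[.004,-.05,.166],[-.004,.05,.166],[-.004,-.05,.166]])
print(proj(w,R.from_euler('z',.078).apply(L)+[.4945,-.182,0]).round(1))
```

```text
grid_panel 0.97 [275.9, 98.1, 28.0, 117.3]
grid_panel 0.97 [337.4, 205.8, 143.9, 72.7]
grid_panel 0.57 [85.7, 111.9, 138.4, 26.4]
solid_panel 0.74 [275.8, 189.2, 17.5, 108.1]
clock 1.9 tcp [ 0.4638 -0.2152  0.2613] shift cm [3.08 3.31 0.13] rotvec deg [-0.01  0.01 -0.16]
[[301.6  94.2]
 [296.4 212.9]
 [291.4  94.2]
 [287.4 212.9]]
```

View pics/w1.png

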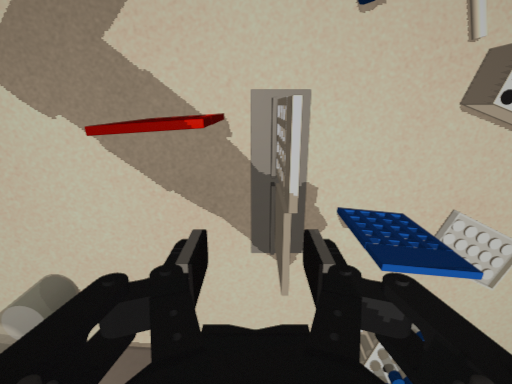

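The wrist view shows the grid panel's top edge from about (296,97) to (293,211), within 2 px of my estimate. The solid panel lies in line below it, and the red and blue ones are well clear.

Call:
send_rows(series=[1.5,1.6,0.1,0,0,0,0.6,3.1,3.3,0.1,0,0,0,0.6,3.1,3.3,0.1,0,0,0,0.6,3.1,3.3,0.1,0,0,0,0.6])

```text
clock: 2.23
tcp_pos: [0.4948, -0.1813, 0.2602]
orientation: [-0.0, 0.679, 0.734, -0.0]
wrist_force: [-0.6, 0.8, 0.3]
finger_gap: 0.0517
```

Run:
```python
from h import *
move([.4945,-.182,.129],tool(.078))
```

```text
clock 2.23 tcp [ 0.4948 -0.1813  0.2602] shift cm [-0.07 -0.03 13.12] rotvec deg [-0.02  0.02 -0.05]
```

Call:
send_rows(series=[0,0,2.5,0,0,0,0.6,0,0,5,0,0,0,0.6,0,0,7.5,0,0,0,0.6,0,0,10,0,0,0,0.6,0,0,12,0,0,0,0.6,0,0,13.1,0,0,0,0.6,0,0,13.1,0,0,0,0.6,0,0,13.1,0,0,0,0.6,0,0,13.1,0,0,0,0.6], newtons=50)

```text
clock: 2.98
tcp_pos: [0.4952, -0.1817, 0.1303]
orientation: [0.001, 0.68, 0.734, 0.0]
wrist_force: [-0.3, -1.1, 0.0]
finger_gap: 0.0511
```

Call:
send_rows(series=[0,0,0,0,0,0,0.35,0,0,0,0,0,0,0.3,0,0,0,0,0,0,0.2,0,0,0,0,0,0,0.1,0,0,0,0,0,0,0,0,0,0,0,0,0,0,0,0,0,0,0,0,0,0,0,0,0,0,0,0])

```text
clock: 3.65
tcp_pos: [0.4956, -0.1808, 0.1299]
orientation: [0.001, 0.679, 0.734, 0.0]
wrist_force: [-0.1, 0.9, 5.7]
finger_gap: 0.0073
```

Run:
```python
from h import *
s=get_state();print(s["wrist_force"],s["ft_torque"],s["finger_gap"])
move([.4945,-.182,.129],tool(.078))
```

```text
[-0.07446103  0.90511416  5.67512014] [0.00691594 0.03125386 0.04163955] 0.007267093217416231
clock 3.65 tcp [ 0.4956 -0.1808  0.1299] shift cm [-0.11 -0.12  0.09] rotvec deg [0.06 0.05 0.01]
```

Call:
send_rows(series=[0,0,-0.5,0,0,0,0,0,0,-1.5,0,0,0,0,0,0,-3,0,0,0,0,0,0,-5,0,0,0,0,0,0,-7.5,0,0,0,0,0,0,-10,0,0,0,0,0,0,-12.5,0,0,0,0,0,0,-14.5,0,0,0,0,0,0,-16,0,0,0,0,0,0,-16,0,0,0,0])

```text
clock: 4.48
tcp_pos: [0.4963, -0.1811, 0.2931]
orientation: [0.003, 0.679, 0.734, 0.001]
wrist_force: [0.9, -1.2, -0.4]
finger_gap: 0.0072
```

Run:
```python
from h import *
s=get_state();print(s["wrist_force"],s["ft_torque"],s["finger_gap"])
yaw=.188;t=np.radians(20)
print(s["joint_pos"])
w=camera_info("wrist");cv2.imwrite("pics/w2.png",read_camera("wrist"));cv2.imwrite("pics/s2.png",read_camera("scene"))
a=cv2.imread("pics/s2.png")
S=camera_info("scene")
sh=rot(s["orientation"]);P=sh*tool(0).inv()
L=np.array([[.004,y,z] for y in(-.05,.05) for z in(0,.16)])
print("pred",proj(S,P.apply(L-[0,0,.1239])+s["tcp_pos"]).round(1).tolist())
cv2.imwrite("pics/c3.png",cv2.resize(a[20:220,90:400],(800,516)))
o=np.array([.4895,.1755,.011])
Q=R.from_euler('z',yaw)*R.from_euler('y',-t)
tcp=o+Q.apply([0,0,.1239]);print("final tcp",tcp)
move(tcp+[0,0,.12],tool(yaw,t))
```

```text
[ 0.93567174 -1.16325371 -0.38111898] [ 0.05149993 -0.05385494 -0.04834976] 0.007229432567399886
[-5.01961494e-01  2.07014495e-01  5.54826014e-02  1.41372730e+00
 -5.64562893e-05  9.90633366e-01]
pred [[178.1, 121.7], [168.8, 52.5], [215.2, 129.3], [210.0, 58.2]]
final tcp [0.44787038 0.1675801  0.12742792]
clock 4.58 tcp [ 0.4953 -0.1806  0.2894] shift cm [35.08 -2.01  4.18] rotvec deg [-19.95   1.12  -6.23]
```

View pics/c3.png

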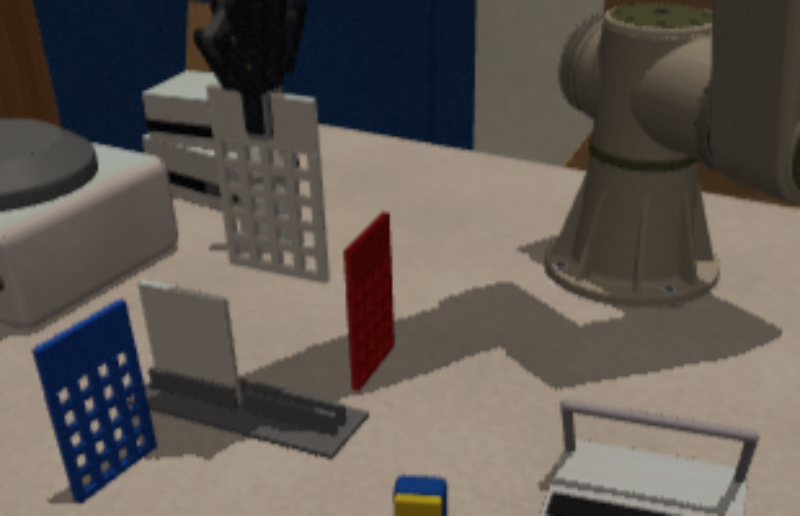

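The scene view shows the grid panel held straight and clear of the holder, with its lower corners at about (179,121) and (216,128), 1 px from the prediction. The solid panel is still standing. Next: carry it to above the rack and tilt.

Call:
send_rows(series=[1.5,0,0,0,0,0,0,4,-0.2,0,0,0,0,0,7,-0.4,0,-1,0,0,0,10,-0.6,0,-3,0.2,-1,0,13,-0.8,0,-5,0.3,-2,0,16,-1,0,-7,0.4,-2,0,19,-1.2,0.5,-9,0.5,-3,0,22,-1.4,1,-11,0.6,-3,0,25,-1.6,1.5,-13,0.7,-4,0,28,-1.7,2,-15,0.8,-5,0])

```text
clock: 5.42
tcp_pos: [0.4541, 0.0991, 0.2672]
orientation: [0.083, 0.64, 0.757, 0.1]
wrist_force: [1.1, 0.1, -2.1]
finger_gap: 0.0074
```

Call:
send_rows(series=[1.5,0,0,0,0,0,0,3,0,0,0,0,0,0,3,0,0,0,0,0,0,3,0,0,0,0,0,0])

```text
clock: 5.75
tcp_pos: [0.4498, 0.1276, 0.2678]
orientation: [0.082, 0.64, 0.758, 0.1]
wrist_force: [-0.6, 0.0, -2.2]
finger_gap: 0.0069
```

Run:
```python
from h import *
yaw=.188;t=np.radians(20)
move(np.array([.4479,.1676,.1274])+[0,0,.12],tool(yaw,t));print(get_state()["joint_pos"].__repr__())
```

```text
clock 5.75 tcp [0.4498 0.1276 0.2678] shift cm [ 3.97 -0.06  2.11] rotvec deg [-5.14  0.2  -1.1 ]
array([ 0.08985877, -0.12142352, -0.3875263 ,  1.04631242,  0.02250512,
        1.4952983 ])
```

Call:
send_rows(series=[2,0,1,-2.5,0.1,-0.5,0,4,0,2.1,-5.1,0.2,-1.1,0,4,0,2.1,-5.1,0.2,-1.1,0,4,0,2.1,-5.1,0.2,-1.1,0])

```text
clock: 6.08
tcp_pos: [0.4485, 0.1668, 0.2474]
orientation: [0.111, 0.629, 0.758, 0.133]
wrist_force: [0.9, 1.3, -1.6]
finger_gap: 0.0074
```

Run:
```python
from h import *
yaw=.188;t=np.radians(20)
move(np.array([.4479,.1676,.1274])+[.006,0,.05],tool(yaw,t))
```

```text
clock 6.08 tcp [0.4485 0.1668 0.2474] shift cm [-0.02 -1.87  6.77] rotvec deg [-0.09  0.07 -0.09]
```

Call:
send_rows(series=[0,-0.5,1.5,0,0,0,0,0,-1,3,0,0,0,0,0,-1.4,5,0,0,0,0,0,-1.7,6.2,0,0,0,0,0,-1.9,6.8,0,0,0,0,0,-1.9,6.8,0,0,0,0,0,-1.9,6.8,0,0,0,0])

```text
clock: 6.67
tcp_pos: [0.4562, 0.1676, 0.1792]
orientation: [0.112, 0.629, 0.757, 0.134]
wrist_force: [-0.3, -1.7, -1.4]
finger_gap: 0.0074
```

Run:
```python
from h import *
yaw=.188;t=np.radians(20)
move(np.array([.4479,.1676,.1274])+[.006,0,.05],tool(yaw,t))
a=read_camera("scene");b=read_camera("top");w=read_camera("wrist")
cv2.imwrite("pics/s4.png",a);cv2.imwrite("pics/t4.png",b);cv2.imwrite("pics/w4.png",w)
A=cv2.resize(a[130:280,280:400],(480,600),interpolation=cv2.INTER_CUBIC)
B=cv2.resize(w,(320,240));T=cv2.resize(b[150:280,100:260],(320,260))
cv2.imwrite("pics/c4.png",np.hstack([A,np.vstack([B,T,np.zeros((100,320,3),np.uint8)])]))
```

```text
clock 6.67 tcp [0.4562 0.1676 0.1792] shift cm [ 0.04 -0.27  0.09] rotvec deg [ 0.11  0.09 -0.19]
```

View pics/c4.png

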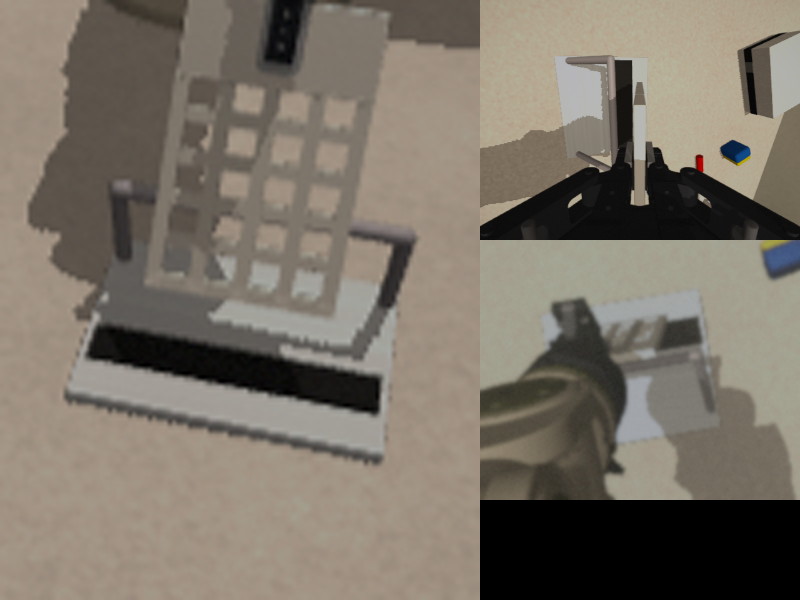

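The scene crop shows the panel over the strip, with its lower edge parallel to it and the bar behind. The strip corners are at about (105,327), (85,358), (380,412) and (382,376) in the crop. I'll refine the rack pose with these and the strip end visible in the wrist view.

Run:
```python
from h import *
T=camera_info("top");S=camera_info("scene");W=camera_info("wrist")
ct=lambda l:np.array(l)/(800/340.)+[110,70]
c4=lambda l:np.array(l)/4.+[280,130]
L=np.array([[.015,.08,.011],[.015,-.08,.011],[-.015,-.08,.011],[-.015,.08,.011]])
K=(T,L,ct([(58,309),(235,280),(238,308),(62,338)]))
S1=(S,L,c4([(380,412),(85,358),(105,327),(382,376)]))
B1=(S,np.array([[-.038,.078,.094],[-.038,-.078,.094]]),c4([(413,232),(113,181)]))
W1=(W,L[[0,3]],np.array([(244.8,96),(212.8,96)]))
for n,o in(("T",[K]),("S",[S1,B1]),("TS",[K,S1]),("W+T",[W1,K]),("all",[K,S1,B1,W1])):
  v,f=fit(o,[.49,.175,.19]);print(n,v.round(4),f if n=="all" else "")
s=get_state();P=rot(s["orientation"])*tool(0).inv()
Lp=np.array([[.004,y,0] for y in(-.05,.05)])
print("lower front corners pred crop",((proj(S,P.apply(Lp-[0,0,.1239])+s["tcp_pos"])-[280,130])*4).round(0).tolist())
```

```text
T [0.4889 0.1745 0.1846] 
S [0.4906 0.1784 0.1972] 
TS [0.4894 0.1764 0.1905] 
W+T [0.4889 0.1746 0.1854] 
all [0.4897 0.1755 0.187 ] [-0.5 -1.1 -1.  -1.3 -0.   0.5 -0.3  0.4 -1.3 -0.4 -0.6 -1.  -2.8 -1.3
 -0.9 -0.1 -2.1 -0.7  0.6  0.2 -1.8 -0.5  2.3 -0.8]
lower front corners pred crop [[142.0, 284.0], [332.0, 319.0]]
```

Call:
send_rows(series=[0,-0.4,0.8,0,0,0,0,0,-0.8,1.7,0,0,0,0,0,-1.2,2.6,0,0,0,0,0,-1.5,3.3,0,0,0,0,0,-1.7,3.8,0,0,0,0,0,-1.85,4.2,0,0,0,0,0,-1.85,4.2,0,0,0,0,0,-1.85,4.2,0,0,0,0])

```text
clock: 7.48
tcp_pos: [0.4528, 0.1677, 0.133]
orientation: [0.112, 0.629, 0.758, 0.134]
wrist_force: [-0.4, -0.9, -1.5]
finger_gap: 0.0077
```

Run:
```python
from h import *
yaw=.188;t=np.radians(20)
move(np.array([.4479,.1676,.1274])+[.003,0,0],tool(yaw,t))
print(get_state()["wrist_force"],get_state()["ft_torque"])
```

```text
clock 7.48 tcp [0.4528 0.1677 0.133 ] shift cm [ 0.03 -0.37  0.46] rotvec deg [ 0.12  0.05 -0.13]
[-0.44986141 -0.92980904 -1.45387791] [-0.08036967  0.45666776  0.02028021]
```

Now down in 1 mm steps, watching the force.

Call:
send_rows(series=[0,-0.07,0.1,0,0,0,0,0,-0.12,0.2,0,0,0,0,0,-0.17,0.3,0,0,0,0,0,-0.2,0.37,0,0,0,0,0,-0.2,0.37,0,0,0,0,0,-0.2,0.37,0,0,0,0])

```text
clock: 7.98
tcp_pos: [0.4521, 0.1676, 0.1288]
orientation: [0.112, 0.629, 0.758, 0.134]
wrist_force: [0.5, -0.2, -1.7]
finger_gap: 0.0074
```

Call:
send_rows(series=[0,-0.03,0.1,0,0,0,0,0,-0.03,0.1,0,0,0,0,0,-0.03,0.1,0,0,0,0])

```text
clock: 8.23
tcp_pos: [0.4525, 0.1677, 0.1287]
orientation: [0.112, 0.629, 0.758, 0.135]
wrist_force: [-4.6, -0.9, 5.5]
finger_gap: 0.0075
```

Run:
```python
from h import *
yaw=.188;t=np.radians(20)
move(np.array([.4479,.1676,.1274])+[.003,0,0],tool(yaw,t))
print(get_state()["wrist_force"],get_state()["ft_torque"])
```

```text
clock 8.23 tcp [0.4525 0.1677 0.1287] shift cm [ 0.02 -0.19  0.06] rotvec deg [ 0.19  0.06 -0.12]
[-4.57472345 -0.85228085  5.45138961] [-0.18732124  0.86076395  0.01770791]
```

Call:
send_rows(series=[0,0.05,-0.2,0,0,0,0,0,-0.1,-0.25,0,0,0,0,0,-0.2,-0.28,0,0,0,0,0,-0.28,-0.31,0,0,0,0,0,-0.28,-0.31,0,0,0,0,0,-0.28,-0.31,0,0,0,0])

```text
clock: 8.73
tcp_pos: [0.4484, 0.1668, 0.1295]
orientation: [0.111, 0.629, 0.758, 0.134]
wrist_force: [-0.1, 0.6, -1.4]
finger_gap: 0.0072
```

Run:
```python
from h import *
yaw=.188;t=np.radians(20)
move(np.array([.4479,.1676,.1285])+[.001,0,0],tool(yaw,t))
print(get_state()["wrist_force"],get_state()["ft_torque"])
```

```text
clock 8.73 tcp [0.4484 0.1668 0.1295] shift cm [0.06 0.03 0.12] rotvec deg [ 0.1   0.06 -0.13]
[-0.08692244  0.57940328 -1.40182638] [-0.04248997  0.41206241  0.02848607]
```

Call:
send_rows(series=[0,-0.06,0.05,0,0,0,0,0,-0.1,0.1,0,0,0,0,0,-0.1,0.14,0,0,0,0,0,-0.1,0.14,0,0,0,0])

```text
clock: 9.07
tcp_pos: [0.4484, 0.1669, 0.1287]
orientation: [0.112, 0.629, 0.758, 0.135]
wrist_force: [-2.7, -0.0, 4.8]
finger_gap: 0.0074
```

Run:
```python
from h import *
yaw=.188;t=np.radians(20)
move(np.array([.4479,.1676,.1285])+[.001,0,0],tool(yaw,t))
print(get_state()["wrist_force"],get_state()["ft_torque"])
a=read_camera("scene");cv2.imwrite("pics/s5.png",a)
cv2.imwrite("pics/c5.png",cv2.resize(a[130:250,290:400],(550,600),interpolation=cv2.INTER_CUBIC))
```

```text
clock 9.07 tcp [0.4484 0.1669 0.1287] shift cm [0.06 0.05 0.04] rotvec deg [ 0.17  0.06 -0.13]
[-2.71338859 -0.04109939  4.83072946] [-0.1874344   0.70629826 -0.03029513]
```

View pics/c5.png

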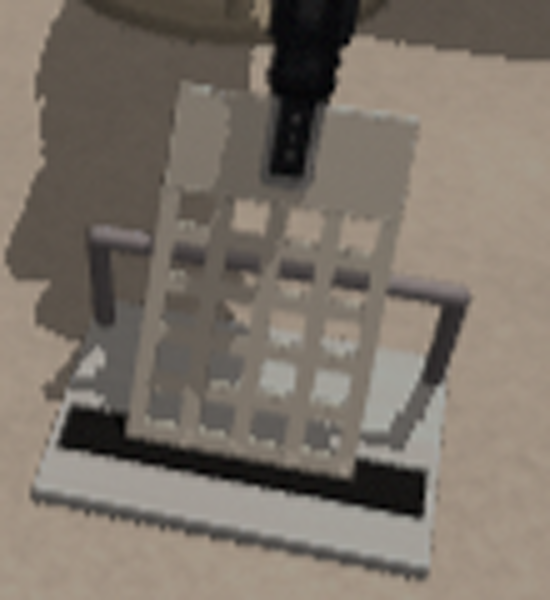

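The panel's lower edge lies along the middle of the black strip (crop (128,438) to (353,475)), parallel to it, and the bar is right behind. Opening slowly.

Call:
send_rows(series=[0,0,0,0,0,0,0.11,0,0,0,0,0,0,0.13,0,0,0,0,0,0,0.16,0,0,0,0,0,0,0.2,0,0,0,0,0,0,0.25,0,0,0,0,0,0,0.32,0,0,0,0,0,0,0.4,0,0,0,0,0,0,0.4,0,0,0,0,0,0,0.4], newtons=20)

```text
clock: 9.87
tcp_pos: [0.4481, 0.1668, 0.128]
orientation: [0.112, 0.629, 0.758, 0.134]
wrist_force: [-0.2, -0.4, -0.8]
finger_gap: 0.034
```

Run:
```python
from h import *
s=get_state();print(s["wrist_force"],s["ft_torque"],s["finger_gap"])
a=read_camera("scene");cv2.imwrite("pics/s6.png",a)
cv2.imwrite("pics/c6.png",cv2.resize(a[130:250,290:400],(550,600),interpolation=cv2.INTER_CUBIC))
```

```text
[-0.17388536 -0.40444992 -0.79088085] [-0.03217452  0.2714822  -0.04303996] 0.033982552298818074
```

View pics/c6.png

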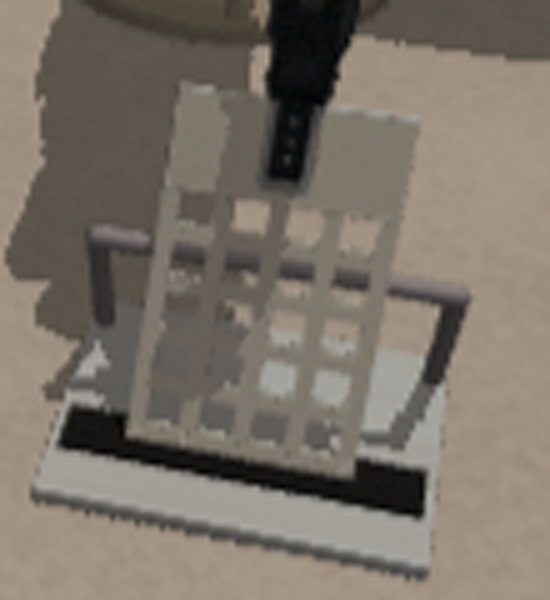

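The fingers are open and the panel has not visibly moved. Retreating along the tool axis.

Call:
send_rows(series=[0,0,-0.5,0,0,0,0.4,0,0,-1.5,0,0,0,0.4,0,0,-3,0,0,0,0.4,0,0,-5,0,0,0,0.4,0,0,-7,0,0,0,0.4,0,0,-9,0,0,0,0.4,0,0,-11,0,0,0,0.4,0,0,-13,0,0,0,0.4,0,0,-13,0,0,0,0.4,0,0,-13,0,0,0,0.4])

```text
clock: 10.75
tcp_pos: [0.4048, 0.1587, 0.2516]
orientation: [0.113, 0.629, 0.758, 0.136]
wrist_force: [0.8, -0.7, -0.8]
finger_gap: 0.0339
```

Run:
```python
from h import *
s=get_state();print(s["clock"],s["tcp_pos"],s["wrist_force"])
a=read_camera("scene");t=read_camera("top");cv2.imwrite("pics/s7.png",a)
S=camera_info("scene")
P=R.from_euler('z',.188)*R.from_euler('y',-np.radians(20))
L=np.array([[.004,y,z] for z in(0,.16) for y in(-.05,.05)])
print("pred in crop",((proj(S,P.apply(L)+[.4897,.1745,.0125])-[290,130])*5).round().tolist())
A=cv2.resize(a[130:250,290:400],(550,600),interpolation=cv2.INTER_CUBIC)
B=cv2.resize(a[100:220,90:250],(250,188))
cv2.imwrite("pics/c7.png",np.hstack([A,np.vstack([B,np.zeros((412,250,3),np.uint8)])]))
```

```text
10.75 [0.4047764  0.15874956 0.25163019] [ 0.7987444  -0.6715831  -0.78534563]
pred in crop [[122.0, 434.0], [349.0, 477.0], [175.0, 84.0], [416.0, 119.0]]
```

View pics/c7.png

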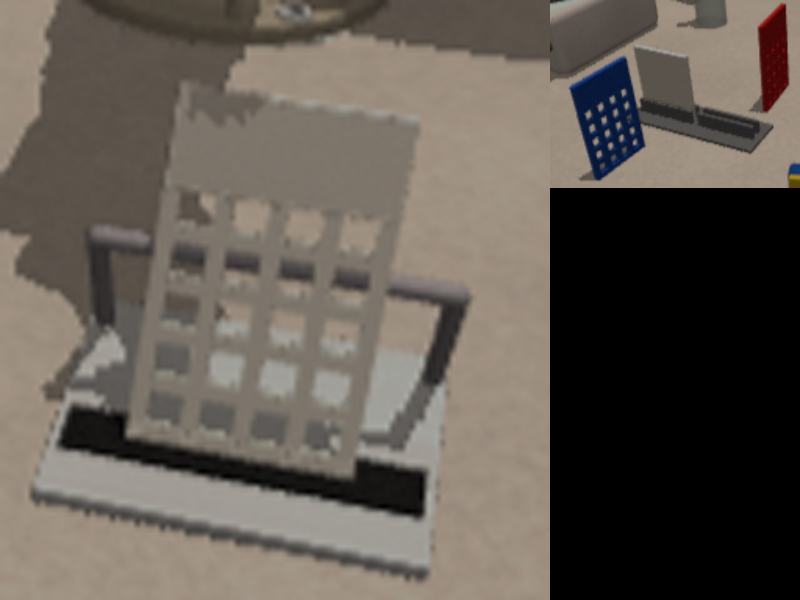

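The panel stands free on the strip and leans on the bar. Its crop corners, (128,436), (354,474), (181,84) and (418,120), are within about 6 crop px (about 1 image px) of the 20° prediction. The solid panel is still in the holder.

```bash
python3 -c "
from workcell import *
print(hand_in())"
```

```text
the job is handed in; nothing more can be done
None
```

The grid panel is leaning on the drying rack, let go and standing by itself, and the job was handed in at about 11 s of the 48 s allowed. I gripped it by its solid band, lifted it clear of the holder and carried it over. I then tilted it 20° and set it down under a light contact force of about 6 N.

- **Position:** The first touch was about 4 mm off the middle of the strip. I lifted the panel slightly, moved it back and set it down again before opening the fingers.
- **Final view from the scene camera:** The whole lower edge is on the black strip. The corners are within about 1 pixel of where a 20° lean should put them. The panel did not visibly move when I opened the fingers or backed the arm away.
- **Other panels:** The solid panel is still standing in the holder, and the red and blue look-alikes were not touched.
- **Disagreement between cameras:** The top and scene cameras differed by about 4 mm and 0.7° on where the rack is. I used a position between the two.
- **Not checked directly:** I took no view from the side, so contact with the bar is inferred from the panel standing freely at that tilt.

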